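Park the grooming arm against its clamp and hold the post at its second stop

TASK

Slide the grooming arm's carriage along its rail until it butts against the clamp, with the telescopic post still fully down. Then squeeze in the release button on the post's head and pull the post up, past the first stop, to the second stop (fully extended). Finish still holding it up there with the button squeezed in and the carriage against the clamp (it has no catch at that height and sinks if let go), and leave the brush, comb, tub and chew ring where they lie.

Things in the scene. Friction and masses are not known exactly. Their poses are not given: they have to be found in the camera images.
- rail: Fixed base of the grooming arm: aluminium rail 345 long, 50 wide, 18 mm high, with a red steel screw clamp (75 mm wide and high; its screw and T-handle reach 113 mm) at its +y end. Origin: bench level, on the rail's centre line. y runs along the rail to the clamp, x across it to the button's side, z up. Post axis and carriage centre lie at rail x = 0, y = -0.100 m + joint carriage.
- stop_face (a point): Middle of the clamp's flat face, 40 mm above the bench and 135 mm along +y from the rail's origin; the carriage's end face meets it.
- carriage (a joint): Travel of the carriage along rail +y, m: 0 at the far end, 0.200 when it butts against the clamp (hard stop). Friction about 2.5 N, stays where left. The carriage is a dark steel block 80 mm across, 70 mm along the rail, top 41 mm above the bench, carrying the upright post; it can be dragged by the post's head.
- collar (a point): Top centre of the outer tube's collar (35 mm diameter), 150 mm above the bench. The steel outer tube, 30 mm in diameter, stands fixed on the carriage's centre; the inner tube slides up out of it.
- post (a joint): Rise of the telescopic inner tube (22 mm diameter), m: 0 down (locked), 0.050 first stop (locks there by itself if the button is out), 0.100 second stop: hard end of travel, no catch. Moves only with the button in more than 3 mm. Weighs about 0.35 kg (varies), and a spring adds 1.5 to 3 N downward. Dark bands on the tube come out at the collar at each stop.
- head (a point): Centre of the post's head, a black block 30 mm (rail x) x 42 mm (rail y) x 46 mm high, rigid on the inner tube; 178 mm above the bench when the post is down, rising with it. Nothing stands above the block.
- bar_end (a point): Upturned tip of the arm's steel bar, 10 mm thick, which runs from the head along rail -y, 10 mm above the head's centre; the tip is 112 mm from the post's axis and 22 mm above the head's centre.
- button_face (a point): Middle of the outer face of the round steel button, 22 mm in diameter, on the head's rail +x side at the height of the head's centre; it stands 22 mm from the post's axis (7 mm proud of the head) when out.
- button (a joint): How far the button is in (towards rail -x), m: 0 out, 0.005 fully in, then still 2 mm proud of the head. Spring: 2.7 N to start, 7.2 N fully in; comes out when released. Pinching the head across rail x, one finger on the button, the other on the far face, presses it fully (32 mm between fingers); a grip of 30 to 35 N does so and carries the post.
- brush: White slicker brush lying bristles up, 188 mm long, 75 mm wide head, 28 mm high; not to be disturbed. Origin: on the bench under its middle; x along it towards the head.
- comb: Stainless comb lying flat, 180 x 31 x 6 mm; not to be disturbed. Origin: under its middle, x along it.
- tub: Empty clear plastic tub 110 x 160 x 70 mm, beyond the clamp; not to be disturbed. Origin: centre of its underside.
- chew_ring: Teal rubber chew ring, 90 mm across, 18 mm high, lying flat; not to be disturbed. Origin: centre of its underside.

How it is judged:
By the outcome, as a careful person would: the job done as asked, in the order asked, and still so for the second after the job is handed in, while the arm keeps its last pose, push and grip.
It also fails if it takes over 35 s, if anything falls off the work surface, if the arm or the gripper's body presses on something with over 40 N, if the wrist force passes 120 N, or if a joint passes its speed limit or range.

ROBOT

A 6-joint arm with a two-finger parallel gripper is mounted at the origin on the work surface. World frame = base frame: x ahead of the robot, y to its left, z up, the work surface at z = 0. Lengths are in mm, angles in degrees, forces in N, time in s.
With the tool pointing down it reaches from about 300 to 850 mm from the base axis. Payload 4.2 kg.
Tool frame: the origin (TCP) lies midway between the tips of the shut fingers; the grasp point (between the pads) lies 19 mm behind it; z points along the fingers, y is the line along which they close (so a half turn about z gives the same grasp; the last joint's range is limited). The gripper opens to 91 mm and grips with 3 to 60 N. Pads are 32 mm wide; open, the fingers measure 118 mm over their backs; the gripper's body (76 mm by 178 mm) begins 60 mm behind the grasp point.
Start: joints at [65.031, 18.312, 89.639, -0, 72.044, -1.146], TCP at [232.259, 526.022, 213.976] pointing down, gripper open.
Joint ranges: [-177.97, 177.97], [-48.28, 115.42], [12.27, 149.76], [-77.06, 257.06], [2.81, 150.46], [-146.56, 146.56]. Speed limits (degrees/s): [147.25, 147.25, 180, 180, 180, 180].

INTERFACE

Orientations are given as [roll, pitch, yaw] about the fixed x, y, z axes, in that order (R = Rz(yaw) Ry(pitch) Rx(roll)).
In Python, from workcell import env gives the robot as it stands.
- The arm moves only by the shell command python3 -m jog 'ROWS' [FORCE]. ROWS is a JSON object of lists of equal length, an entry for each row: "jaw": the finger opening in mm, from 0 to 91.2; "slide": the shift along the tool's x, y, z in units of 30 mm (1.0 is 30 mm), a list of three; "spin": the turn about the tool's z in units of 8 degrees (1.0 is 8 degrees). In form: {"jaw": [jaw, ...], "slide": [[dx, dy, dz], ...], "spin": [spin, ...]}. A call has 1 to 10 rows; each row shifts and turns the commanded pose from where the row before left it, along the tool's axes as they then stand; what a row does not reach is not made up. A row lasts 1/10 s, in which the tool goes at most 50 mm and 8.59 degrees, less where a joint would pass 70% of its speed; a pose out of reach is approached as far as the arm can. A call is refused whole if a number of a shift passes 1 or a number of a turn 1, either way. A call with a gripper value outside its range is refused whole. The fingers move at their own pace and stop on an object; FORCE is the grip in N (left out, the last holds). Time passes only in rows, so rows that do not move let the fingers close. It gives the time, the measured TCP pose, the force, the opening and the grip force at its end, in the units of the state.
- env.state(): the state, without advancing time (a new reading comes with each control period).
- env.grab_frame(name): name is "scene" or "top" or "wrist"; returns the picture (480x640x3 uint8, red, green, blue); there is no depth.
- env.camera_model(name): a dict with "fx", "fy", "cx", "cy" (pixels), "camera_from_world" (4x4, takes a point from world to camera coordinates). Camera axes: x right, y up, looking along -z (the intrinsics and any distortion apply to the point x, -y, -z); pixel columns grow to the right and rows downward; lengths in mm; the calibration is good to about 2 mm. A picture is of the moment at which its call begins: read the wrist's pose just before it. camera_model takes no time and is no camera call; for the wrist camera it gives the pose at the moment of the call.
- env.job_done(): hands the job in; it is judged then, once.
The state is a dict: "time_s": time; "qpos": joint angles; "qvel": joint speeds; "effort": joint torques, N m; "ee_pos": TCP position; "ee_rot": TCP orientation; "force": force on the tool from outside, world axes, zero at the start; "torque": the same for the moment, N m; "gripper_width": finger opening in mm; "gripper_force": force on a finger pad.
Only numpy, scipy, OpenCV 4.12 (cv2) and the standard library are available. Lean on these libraries where they do the work, as an engineer would, in place of code of your own. Each camera call takes 0.05 s, during which the arm holds its last target. There are 200 camera calls.

## Working session

There is one attempt and no reset: what is moved stays moved. The work goes in short steps, Python scripts to look and compute and a shell command to move; the robot and the scene stay as the last step left them, time stands still between calls to the robot, and variables do not carry over. Pictures are saved under pics/ and viewed, at most 10 in all, crops included, and the job is handed in when it is done.

```bash
ls; mkdir -p pics; python3 - <<'E'
from workcell import env
import cv2,json
s=env.state();print(s['time_s'],s['ee_pos'],s['ee_rot'],s['gripper_width'])
for n in("scene","top"):
    m=env.camera_model(n);print(n,m)
    cv2.imwrite(f"pics/{n}0.png",env.grab_frame(n)[:,:,::-1])
E
```

```text
pics
0.0 [232.03610843 525.55097638 213.12561257] [-1.79899745e+02 -1.93220592e-03  1.56178314e+02] 91.47164137879749
scene {'fx': 617.2444357217967, 'fy': 617.2444357217967, 'cx': 315.4594197759371, 'cy': 236.16565254429824, 'camera_from_world': array([[ 7.65298829e-01,  6.43654522e-01,  5.15349822e-03,
        -5.09649465e+02],
       [-4.52163768e-01,  5.31885541e-01,  7.15992806e-01,
         1.11343792e+02],
       [ 4.58110936e-01, -5.50278681e-01,  6.98088636e-01,
        -1.66531070e+03],
       [ 0.00000000e+00,  0.00000000e+00,  0.00000000e+00,
         1.00000000e+00]])}
top {'fx': 589.7856573616608, 'fy': 589.7856573616608, 'cx': 313.44628284861227, 'cy': 248.2125917942798, 'camera_from_world': array([[ 2.57728859e-02, -9.99339820e-01, -2.56062896e-02,
         1.03448086e+02],
       [ 9.94678117e-01,  2.30797584e-02,  1.00412987e-01,
        -5.77846640e+02],
       [-9.97557092e-02, -2.80579484e-02,  9.94616283e-01,
        -1.40487494e+03],
       [ 0.00000000e+00,  0.00000000e+00,  0.00000000e+00,
         1.00000000e+00]])}
```

View pics/scene0.png

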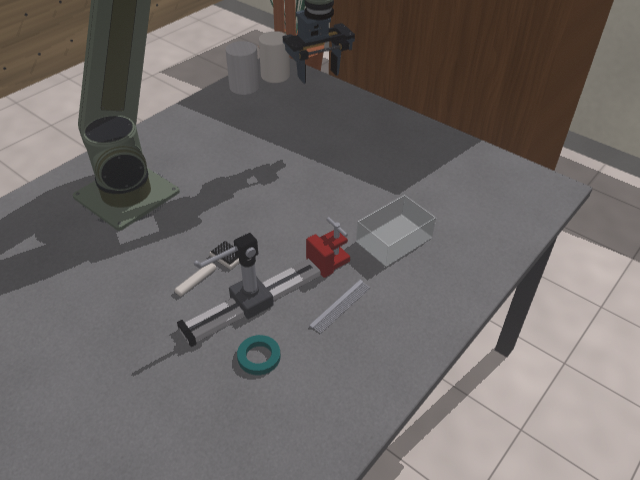

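View pics/top0.png

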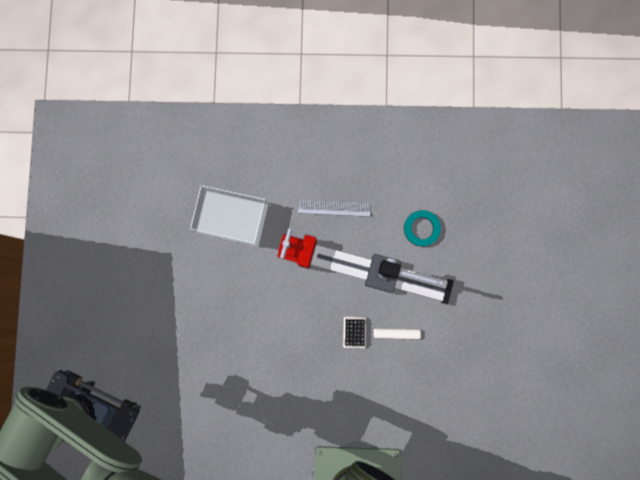

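The scene view shows the head at about (246,247), the button facing the camera at about (251,253), the carriage at (251,296) and the clamp at (322,255). In the top view the head is at about (389,269), the carriage at (384,272), the rail's end cap at (449,291) and the clamp at (298,250). Next I'll zoom both crops together to get finer pixel positions.

```bash
python3 - <<'E'
import cv2,numpy as np
a=cv2.imread("pics/scene0.png")[215:345,170:350];b=cv2.imread("pics/top0.png")[225:310,275:465]
a=cv2.resize(a,None,fx=4,fy=4,interpolation=cv2.INTER_CUBIC)[:,:720];b=cv2.resize(b,None,fx=4,fy=4,interpolation=cv2.INTER_CUBIC)
cv2.imwrite("pics/za.png",a);cv2.imwrite("pics/zb.png",b)
E
```

```text
(no output)
```

View pics/za.png

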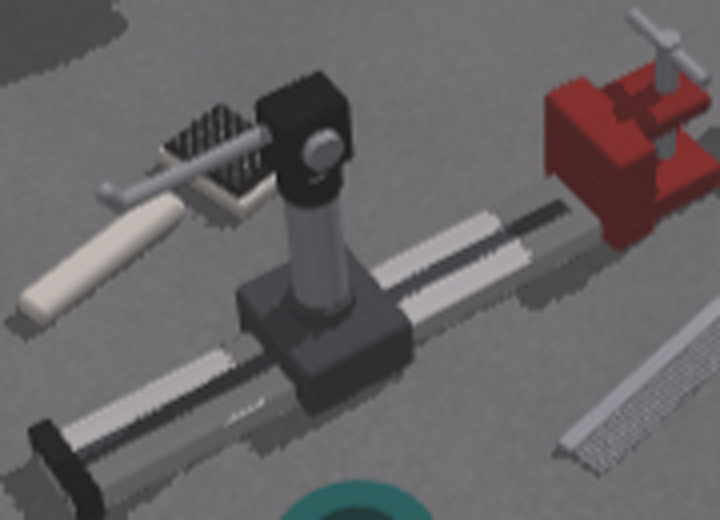

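View pics/zb.png

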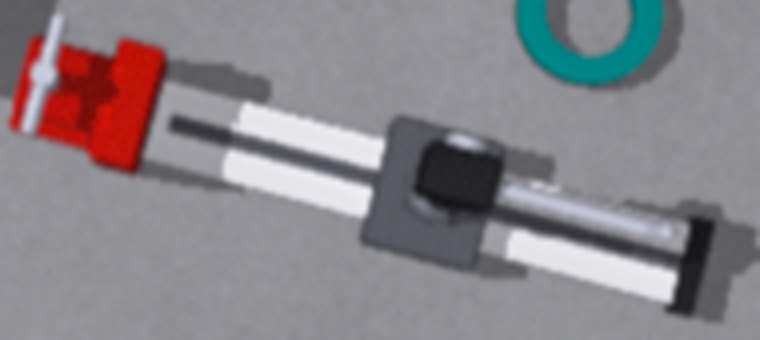

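The zoomed scene crop puts the button face at full-frame (250.7,252.5), the head's top centre at about (246,239.5) and the bar tip at (197,262.5). The zoomed top crop puts the button at (390.7,260.2), the head's top at (390,268), the bar tip at (442.5,282.7), the carriage's corners at (373,254)…(365.5,286), and the clamp face's top edge from (315.7,237.5) to (309,268).

```bash
cat > h.py <<'E'
import numpy as np
from workcell import env
def ray(n,u,v,m=None):
    m=m or env.camera_model(n);T=np.array(m["camera_from_world"]);R=T[:3,:3]
    d=R.T@np.array([(u-m["cx"])/m["fx"],-(v-m["cy"])/m["fy"],-1]);return -R.T@T[:3,3],d/np.linalg.norm(d)
def plane(n,u,v,z,m=None):
    o,d=ray(n,u,v,m);return o+d*(z-o[2])/d[2]
def tri(*rays):
    A=sum(np.eye(3)-np.outer(d,d) for o,d in rays);b=sum((np.eye(3)-np.outer(d,d))@o for o,d in rays)
    p=np.linalg.solve(A,b);return p,[np.linalg.norm(np.cross(p-o,d)) for o,d in rays]
def pix(n,p,m=None):
    m=m or env.camera_model(n);q=np.array(m["camera_from_world"])@np.r_[p,1];return m["cx"]-m["fx"]*q[0]/q[2],m["cy"]+m["fy"]*q[1]/q[2]
E
python3 - <<'E'
from h import *
np.set_printoptions(precision=1,suppress=True)
S=lambda x,y:(170+x/4,215+y/4)
T=lambda x,y:(275+x/4,225+y/4)
for n,a,b in [("button",(323,150),(463,141)),("headtop",(303,98),(460,172)),("tip",(108,190),(670,231)),("capfar",(40,425),(690,313)),("clampscrewtop",(667,40),(42,73)),("clampA",(592,80),(163,50))]:
    print(n,*tri(ray("scene",*S(*a)),ray("top",*T(*b))))
print("button@178",plane("scene",*S(323,150),178),"head@201",plane("scene",*S(303,98),201),plane("top",*T(460,172),201),"tip200",plane("scene",*S(108,190),200),plane("top",*T(670,231),200))
c=[plane("top",*T(*p),41) for p in[(393,117),(503,145),(472,268),(362,243)]];print("carr",np.array(c),np.mean(c,0))
c=[plane("scene",*S(*p),41) for p in[(238,293),(330,248),(412,320),(305,375)]];print("carrS",np.array(c),np.mean(c,0))
print("clampface",plane("top",*T(163,50),75),plane("top",*T(137,172),75))
print("clampS",plane("scene",*S(546,95),75),plane("scene",*S(625,165),75))
print("slot top",plane("top",*T(172,123),18),plane("top",*T(680,260),18), "cap", plane("top",*T(712,220),18),plane("top",*T(690,313),18))
E
```

```text
button [537.9 -55.  178.4] [np.float64(0.039667574775252776), np.float64(0.039667574775200845)]
headtop [520.1 -50.6 201. ] [np.float64(0.9418517667595494), np.float64(0.9418517667596524)]
tip [ 492.5 -160.3  202.4] [np.float64(2.5780797252858743), np.float64(2.578079725286037)]
capfar [ 452.6 -204.9   26.9] [np.float64(3.849464302942953), np.float64(3.849464302942797)]
clampscrewtop [577.3 180.2 111.1] [np.float64(0.37708753767809705), np.float64(0.37708753767801995)]
clampA [586.2 107.6 139. ] [np.float64(3.3638230393767463), np.float64(3.3638230393767286)]
button@178 [537.6 -54.8 178. ] head@201 [520.8 -49.9 201. ] [519.5 -51.3 201. ] tip200 [ 492.5 -157.2  200. ] [ 490.9 -162.7  200. ]
carr [[562.8 -27.   41. ]
 [547.5 -93.2  41. ]
 [473.4 -75.5  41. ]
 [486.7  -9.7  41. ]] [517.6 -51.4  41. ]
carrS [[478.9 -75.6  41. ]
 [494.5 -18.3  41. ]
 [566.2 -27.3  41. ]
 [548.6 -93.2  41. ]] [522.  -53.6  41. ]
clampface [596.2 111.5  75. ] [523.7 125.   75. ]
clampS [529.8 128.8  75. ] [600.9 114.8  75. ]
slot top [558.1 106.3  18. ] [ 482.  -203.5   18. ] cap [ 506.7 -222.8   18. ] [ 450.2 -209.7   18. ]
```

```bash
python3 -m jog '{"jaw":[80,80,80,80,80,80,80,80,80,80],"slide":[[-0.5,-0.41,-0.1],[-1,-0.83,-0.1],[-1,-0.83,-0.1],[-1,-0.83,-0.1],[-1,-0.83,-0.1],[-1,-0.83,-0.1],[-1,-0.83,-0.1],[-1,-0.83,-0.1],[-1,-0.83,-0.1],[-1,-0.83,-0.1]],"spin":[0,0,0,0,0,0,0,0,0,0]}' 20; python3 -m jog '{"jaw":[80,80,80,80,80,80,80,80,80,80],"slide":[[0,0,0],[0,0,0],[0,0,0],[0,0,0],[0,0,0],[0,0,0],[0,0,0],[0,0,0],[0,0,0],[0,0,0]],"spin":[1,1,1,1,1,1,1,1,1,1]}'
```

```text
time_s: 1.1
ee_pos: [397.4, 192.1, 244.1]
ee_rot: [-180.0, 0.0, 156.2]
force: [0.3, 0.4, 0.6]
gripper_width: 79.8
gripper_force: 0.0
time_s: 2.1
ee_pos: [396.9, 193.5, 243.9]
ee_rot: [-180.0, 0.0, 75.8]
force: [0.3, -0.3, 0.6]
gripper_width: 80.4
gripper_force: 0.0
```

```bash
python3 -m jog '{"jaw":[80,80,80,80,80],"slide":[[-0.99,0.85,0],[-0.99,0.85,0],[-0.99,0.85,0],[-0.99,0.85,0],[-0.6,0.85,0]],"spin":[0,0,0,0,0]}' ; python3 - <<'E'
from h import *
import cv2,pickle
m=env.camera_model("wrist");f=env.grab_frame("wrist");cv2.imwrite("pics/w1.png",f[:,:,::-1]);pickle.dump(m,open("w1.pkl","wb"))
for p in[(520.5,-51.5,178),(538,-55,178),(492,-160,200),(562,120,75)]:print(pix("wrist",p,m))
E
```

```text
time_s: 2.6
ee_pos: [488.0, 28.4, 244.1]
ee_rot: [-180.0, 0.1, 76.1]
force: [0.9, 0.7, 0.1]
gripper_width: 79.9
gripper_force: 0.0
(np.float64(394.50670603247914), np.float64(355.2884779155558))
(np.float64(421.74269477135505), np.float64(354.18271535123245))
(np.float64(389.51286629847965), np.float64(518.6098221452618))
(np.float64(381.050390316645), np.float64(82.59548070226245))
```

View pics/w1.png

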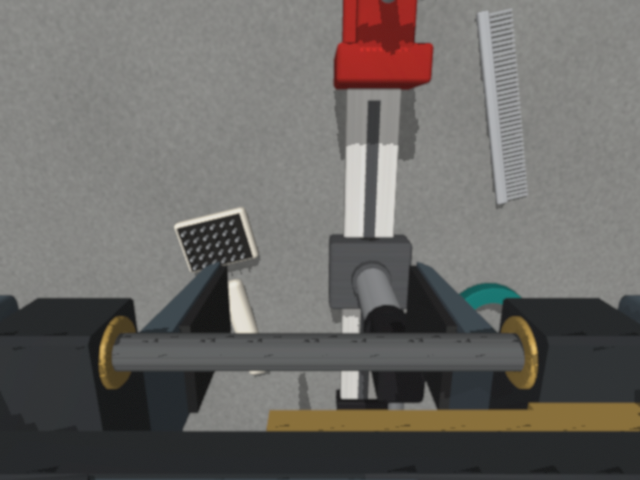

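The wrist view shows the carriage's top face from (330,237) to (409,237), the tube rising to the dark head at about (395,355), partly behind the gripper's rod, the slot from (373,102) to (371,235), and the clamp's front at (337–431,85).

```bash
python3 - <<'E'
from h import *
import pickle
np.set_printoptions(precision=1,suppress=True)
m=pickle.load(open("w1.pkl","rb"))
a,b=plane("wrist",373.5,102,18,m),plane("wrist",371,235,18,m);print("slot",a,b,np.degrees(np.arctan2(*(a-b)[1::-1])))
L,R=plane("wrist",330,237,41,m),plane("wrist",410,237,41,m);print("carr far edge",L,R,np.linalg.norm(R-L),np.degrees(np.arctan2(*(R-L)[1::-1])),(L+R)/2, "centre",(L+R)/2-35*np.array([.242,.970,0]))
L,R=plane("wrist",336,84,75,m),plane("wrist",432,84,75,m);print("clamp",L,R,np.linalg.norm(R-L),(L+R)/2)
L,R=plane("wrist",336,84,18,m),plane("wrist",432,84,18,m);print("clamp18",np.linalg.norm(R-L),(L+R)/2)
# tool-frame move to above the head
s=env.state();u=np.array([.242,.970]);v=np.array([.970,-.242])
for t in[(520.5,-51.5)]:
  d=np.array(t)+1*v-s['ee_pos'][:2];print("tool dx,dy /30:",d@u/30,d@v/30)
E
```

```text
slot [561.1 107.7  18. ] [532.7 -16.4  18. ] 77.11359409786215
carr far edge [493.   -1.9  41. ] [566.8 -20.2  41. ] 75.99668715018124 -13.920490077747461 [529.9 -11.1  41. ] centre [521.4 -45.   41. ]
clamp [527.7 127.4  75. ] [600.4 109.4  75. ] 74.90828644646093 [564.  118.4  75. ]
clamp18 87.45760798143803 [573.6 120.7  18. ]
tool dx,dy /30: -2.2641460336684798 1.591575166537472
```

```bash
python3 -m jog '{"jaw":[70,70,70,70,70,70,70,70],"slide":[[-0.75,0.55,0],[-0.75,0.55,0],[-0.7,0.5,0],[0,0,0],[0,0,0.7],[0,0,0.7],[0,0,0.7],[0,0,0.6]],"spin":[0,0,0,0,0,0,0,0]}' ; python3 - <<'E'
from h import *
import cv2
for n,b in(("scene",(190,215,130,90)),("top",(345,230,100,80))):
    f=env.grab_frame(n)[:,:,::-1];x,y,w,h=b;cv2.imwrite(f"pics/{n}1.png",cv2.resize(f[y:y+h,x:x+w],None,fx=4,fy=4,interpolation=cv2.INTER_CUBIC))
import numpy as np
a,b=[cv2.imread(f"pics/{n}1.png") for n in("scene","top")]
cv2.imwrite("pics/c1.png",cv2.resize(np.hstack([a[:320],b[:320]]),(800,278)))
E
```

```text
time_s: 3.45
ee_pos: [518.0, -43.8, 162.0]
ee_rot: [-179.9, -0.0, 76.2]
force: [0.0, 0.1, -0.2]
gripper_width: 70.0
gripper_force: 0.0
```

View pics/c1.png

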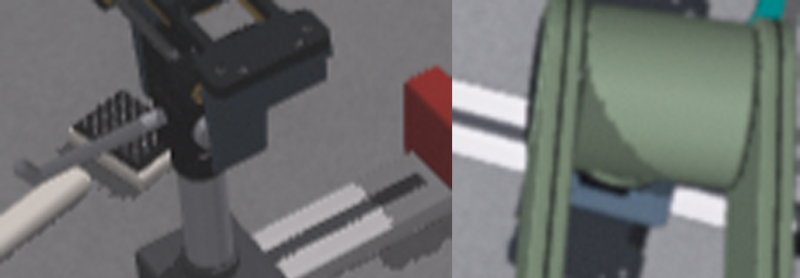

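The fingers straddle the head, with the button just visible behind the +x finger's edge, so the tool sits about 6 mm too far along +y. I'll shift it and close lightly; at 3.5 N the button should stay out and the post locked.

```bash
python3 -m jog '{"jaw":[60,50,40,30,30,30,30,30],"slide":[[-0.2,0.14,0],[0,0,0],[0,0,0],[0,0,0],[0,0,0],[0,0,0],[0,0,0],[0,0,0]],"spin":[0,0,0,0,0,0,0,0]}' 3.5; python3 -c "
from h import *
s=env.state();print(s['force'],s['gripper_width'],s['gripper_force'])"
```

```text
time_s: 4.35
ee_pos: [523.1, -51.2, 163.6]
ee_rot: [179.8, -0.0, 76.2]
force: [2.0, -1.3, 4.1]
gripper_width: 35.2
gripper_force: 3.5
[ 1.95813414 -1.34919959  4.11486594] 35.21833253295138 3.501618867740035
```

```bash
python3 -m jog '{"jaw":[30,30,30,30,30,30,30,30,30,30],"slide":[[0.05,0,0],[0.1,0,0],[0.15,0,0],[0.2,0,0],[0.2,0,0],[0.2,0,0],[0.2,0,0],[0.2,0,0],[0.2,0,0],[0.1,0,0]],"spin":[0,0,0,0,0,0,0,0,0,0]}'; python3 - <<'E'
from h import *
import cv2
f=env.grab_frame("scene")[:,:,::-1];cv2.imwrite("pics/s2.png",f)
s=env.state();d=np.array(s['ee_pos'][:2])-[521,-51];print(s['ee_pos'],s['force'],d@[.242,.970])
# red/dark: scene crop
cv2.imwrite("pics/c2.png",cv2.resize(f[190:340,170:350],None,fx=3.3,fy=3.3,interpolation=cv2.INTER_CUBIC))
E
```

```text
time_s: 5.35
ee_pos: [534.8, -4.3, 163.4]
ee_rot: [179.8, 0.0, 76.2]
force: [4.6, -4.2, 3.0]
gripper_width: 35.0
gripper_force: 3.5
[534.88378395  -3.92726761 163.42994661] [ 3.92934664 -3.09621227  4.78131756] 49.02042613303524
```

View pics/c2.png

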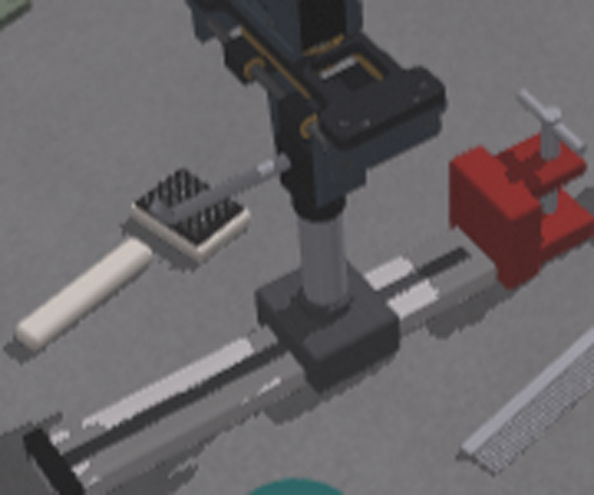

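The carriage came along with the head (about 49 mm), the post is down and nothing else has moved. I'll carry on to the clamp.

```bash
python3 -m jog '{"jaw":[30,30,30,30,30,30,30,30,30,30],"slide":[[0.1,0,0],[0.2,0,0],[0.3,0,0],[0.4,0,0],[0.4,0,0],[0.4,0,0],[0.4,0,0],[0.3,0,0],[0.2,0,0],[0.1,0,0]],"spin":[0,0,0,0,0,0,0,0,0,0]}'; python3 -m jog '{"jaw":[30,30,30],"slide":[[0.1,0,0],[0.1,0,0],[0.1,0,0]],"spin":[0,0,0]}';python3 -m jog '{"jaw":[30,30,30],"slide":[[0.1,0,0],[0.1,0,0],[0,0,0]],"spin":[0,0,0]}'
```

```text
time_s: 6.4
ee_pos: [555.2, 77.1, 163.3]
ee_rot: [179.8, 0.0, 76.2]
force: [5.5, -3.2, 2.4]
gripper_width: 34.7
gripper_force: 3.5
time_s: 6.7
ee_pos: [557.2, 85.3, 163.3]
ee_rot: [179.8, 0.0, 76.2]
force: [5.7, -4.1, 3.0]
gripper_width: 35.0
gripper_force: 3.5
time_s: 7.0
ee_pos: [558.2, 90.6, 162.7]
ee_rot: [179.9, 0.1, 76.2]
force: [5.3, -4.3, 1.1]
gripper_width: 35.8
gripper_force: 3.5
```

```bash
python3 - <<'E'
from h import *
import cv2
f=env.grab_frame("scene")[:,:,::-1];cv2.imwrite("pics/s3.png",f)
cv2.imwrite("pics/c3.png",cv2.resize(f[170:300,230:370],None,fx=4.5,fy=4.5,interpolation=cv2.INTER_CUBIC))
E
```

```text
(no output)
```

View pics/c3.png

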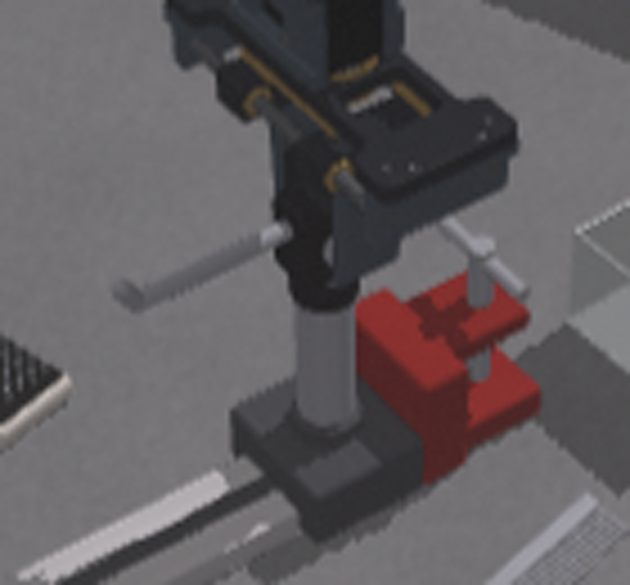

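The carriage's end face now meets the red clamp with the post down, and the light grip slipped about 6 mm along. I'll open slightly, recentre, and squeeze at 33 N.

```bash
python3 -m jog '{"jaw":[46,46,46,46],"slide":[[0,0,0],[0,0,0],[-0.2,0.03,0],[0,0,0]],"spin":[0,0,0,0]}' 3.5; python3 -m jog '{"jaw":[38,30,30,30,30],"slide":[[0,0,0],[0,0,0],[0,0,0],[0,0,0],[0,0,0]],"spin":[0,0,0,0,0]}' 33; python3 -m jog '{"jaw":[30,30,30,30],"slide":[[0.05,0,0],[0.05,0,0],[0.02,0,0],[0,0,0]],"spin":[0,0,0,0]}'
```

```text
time_s: 7.45
ee_pos: [555.2, 85.4, 162.2]
ee_rot: [-179.8, 0.0, 76.2]
force: [-0.2, 0.8, -0.5]
gripper_width: 46.2
gripper_force: 0.0
time_s: 7.95
ee_pos: [557.2, 85.5, 162.8]
ee_rot: [179.9, 0.0, 76.2]
force: [3.2, -1.5, -4.7]
gripper_width: 33.4
gripper_force: 33.0
time_s: 8.35
ee_pos: [557.2, 85.8, 162.7]
ee_rot: [180.0, 0.4, 76.2]
force: [1.6, -11.3, -4.2]
gripper_width: 33.6
gripper_force: 33.0
```

```bash
python3 -m jog '{"jaw":[30,30,30,30],"slide":[[0,0,-0.05],[0,0,-0.1],[0,0,-0.1],[0,0,-0.1]],"spin":[0,0,0,0]}';  python3 -m jog '{"jaw":[30,30,30],"slide":[[0,0,-0.1],[0,0,-0.1],[0,0,-0.1]],"spin":[0,0,0]}'
```

```text
time_s: 8.75
ee_pos: [555.3, 86.6, 172.0]
ee_rot: [-179.7, 0.4, 76.2]
force: [-1.5, -7.8, -5.9]
gripper_width: 30.1
gripper_force: 24.7
time_s: 9.05
ee_pos: [555.3, 86.6, 181.2]
ee_rot: [-179.8, 0.4, 76.2]
force: [-1.2, -7.9, -6.1]
gripper_width: 30.1
gripper_force: 24.6
```

```bash
python3 -m jog '{"jaw":[20,20],"slide":[[0,0,0],[0,0,0]],"spin":[0,0]}' 33; python3 - <<'E'
from h import *
import cv2
f=env.grab_frame("scene")[:,:,::-1];cv2.imwrite("pics/s4.png",f)
cv2.imwrite("pics/c4.png",cv2.resize(f[170:300,230:370],None,fx=4.5,fy=4.5,interpolation=cv2.INTER_CUBIC))
E
```

```text
time_s: 9.25
ee_pos: [555.3, 86.6, 181.4]
ee_rot: [-179.8, 0.4, 76.2]
force: [-1.3, -8.2, -4.6]
gripper_width: 30.0
gripper_force: 33.0
```

View pics/c4.png

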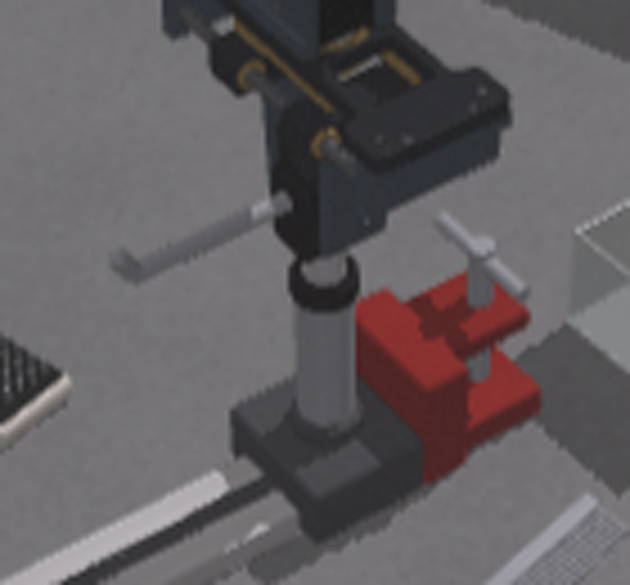

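The post is rising with the head: about 19 mm of inner tube shows, and the carriage is still against the clamp. I'll keep lifting.

```bash
python3 -m jog '{"jaw":[20,20,20,20,20,20,20,20,20,20],"slide":[[0,0,-0.1],[0,0,-0.2],[0,0,-0.3],[0,0,-0.3],[0,0,-0.3],[0,0,-0.3],[0,0,-0.3],[0,0,-0.3],[0,0,-0.2],[0,0,-0.1]],"spin":[0,0,0,0,0,0,0,0,0,0]}' 34;  python3 -m jog '{"jaw":[20,20,20],"slide":[[0,0,-0.05],[0,0,-0.05],[0,0,-0.05]],"spin":[0,0,0]}';python3 -m jog '{"jaw":[20,20,20],"slide":[[0,0,-0.05],[0,0,-0.05],[0,0,0]],"spin":[0,0,0]}'
```

```text
time_s: 10.3
ee_pos: [555.4, 86.7, 253.4]
ee_rot: [-179.8, 0.4, 76.2]
force: [-1.3, -7.4, -7.6]
gripper_width: 29.6
gripper_force: 34.0
time_s: 10.6
ee_pos: [555.3, 86.7, 257.4]
ee_rot: [-179.7, 0.4, 76.2]
force: [-0.3, -8.2, -6.7]
gripper_width: 30.1
gripper_force: 34.0
time_s: 10.9
ee_pos: [555.4, 86.7, 260.6]
ee_rot: [-179.7, 0.4, 76.2]
force: [-2.0, -6.7, -4.7]
gripper_width: 29.6
gripper_force: 34.0
```

```bash
python3 -m jog '{"jaw":[20,20,20],"slide":[[0,0,-0.05],[0,0,-0.05],[0,0,0]],"spin":[0,0,0]}';python3 -m jog '{"jaw":[20,20,20],"slide":[[0,0,-0.05],[0,0,0],[0,0,0]],"spin":[0,0,0]}'
```

```text
time_s: 11.2
ee_pos: [555.4, 86.7, 263.1]
ee_rot: [-179.7, 0.4, 76.2]
force: [-1.8, -7.3, -7.0]
gripper_width: 30.4
gripper_force: 34.0
time_s: 11.5
ee_pos: [555.3, 86.7, 263.2]
ee_rot: [-179.7, 0.4, 76.2]
force: [0.1, -6.7, -13.3]
gripper_width: 29.7
gripper_force: 34.0
```

```bash
python3 - <<'E'
from h import *
import cv2
f=env.grab_frame("scene")[:,:,::-1]
cv2.imwrite("pics/c5.png",cv2.resize(f[130:300,180:420],None,fx=3.3,fy=3.3,interpolation=cv2.INTER_CUBIC))
u=np.array([.242,.970]);p=np.array([553.6,85.5])
x=lambda q:((np.array(q)-[180,130])*3.3).round()
for z in(150,200,250):print("axis z",z,x(pix("scene",[*p,z])))
print("tip if full",x(pix("scene",[*(p-112*u),300])), "tip if 90", x(pix("scene",[*(p-112*u),290])))
E
```

```text
axis z 150 [402. 329.]
axis z 200 [401. 274.]
axis z 250 [400. 215.]
tip if full [244. 222.] tip if 90 [245. 235.]
```

View pics/c5.png

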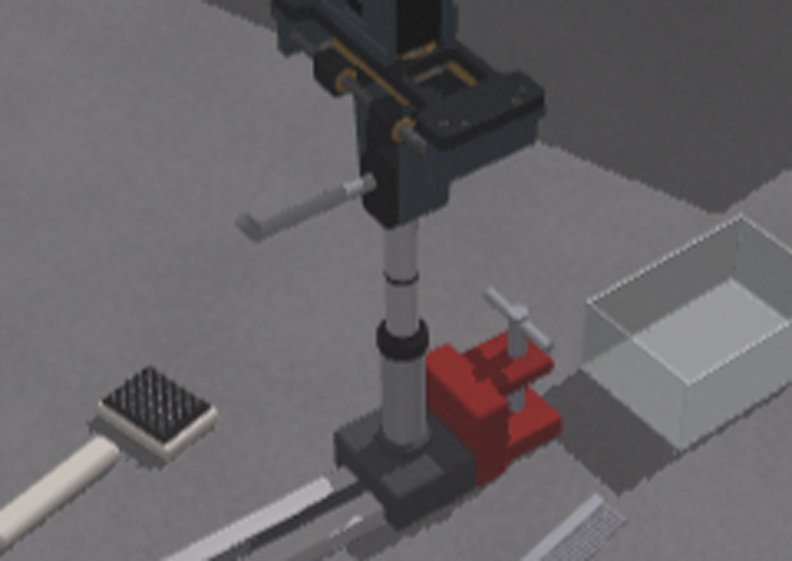

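The last picture shows the bar tip at about (248,222), where full extension predicts (244,222). The first-stop band is clear of the collar, the carriage touches the clamp, and the upward force rose at a hard end.

```bash
python3 -c "
from h import *
s=env.state();print(s['ee_pos'],s['force'],s['gripper_force']);print(env.job_done())"
```

```text
[555.32143423  86.71963897 263.19962409] [ -0.66005219  -7.45183832 -13.68305019] 33.98878566920757
the job is handed in; nothing more can be done
None
```

I handed the job in with the carriage pushed against the clamp and the post pulled up to its second stop. It is held there with the button squeezed in at 34 N, and no other object was touched.

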